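# Screw the wing cap back on the lathe's lubrication tank

## Robot

A 6-joint arm with a two-finger parallel gripper is mounted at the origin on the work surface. World frame = base frame: x ahead of the robot, y to its left, z up, the work surface at z = 0. Lengths are in m, angles in rad, forces in N, time in s.
With the tool pointing down it reaches from about 0.325 to 0.9 m from the base axis. Payload 6.1 kg.
Tool frame: the origin (TCP) lies midway between the tips of the shut fingers; the grasp point (between the pads) lies manip.grasp_offset behind it (manip.grasp_offset is the distance from the TCP to the grasp point, in m); z points along the fingers, y is the line along which they close (so a half turn about z gives the same grasp; the last joint's range is limited). The gripper opens to 85 mm and grips with 20 to 120 N. Pads are 22 mm wide; open, the fingers measure 114 mm over their backs; the gripper's body (76 mm by 85 mm) begins 54 mm behind the grasp point. The pads swing forward as they close: fully open they stand 13 mm farther back than shut.
Start: joints at [-1.374, 0.22, 1.526, -0, 1.395, -0.126], TCP at [0.198, -0.593, 0.231] pointing down, gripper open.
Joint ranges: [-2.98, 2.98], [-0.91, 2.08], [0.09, 2.57], [-1.24, 4.39], [0.2, 2.65], [-2.68, 2.68]. Speed limits (rad/s): [2.57, 2.57, 3.01, 3.14, 3.14, 3.14].

## Interface

Orientations are given as a unit quaternion [x, y, z, w].
In Python, from rig import read_state, vision, workorder, manip gives the robot as it stands.
- The arm moves only by the shell command python3 -m creep 'ROWS' [FORCE]. ROWS is JSON, a list of rows, each a list of 7 numbers: the turn, a rotation vector about the tool's x, y, z in rad, then the shift along the tool's x, y, z in cm, then the finger opening in cm, from 0 to 8.54. In form: [[rx, ry, rz, dx, dy, dz, grip], ...]. A call has 1 to 20 rows; each row is the pose to reach, as a shift and turn from the pose commanded when the call began, along the tool's axes at that moment; what a row does not reach only later rows make up. A row lasts 1/8 s, in which the tool goes at most 62.5 mm and 10.7 degrees, less where a joint would pass 70% of its speed; a pose out of reach is approached as far as the arm can. A call with a gripper value outside its range is refused whole. The fingers move at their own pace and stop on an object; FORCE is the grip in N (left out, the last holds). Time passes only in rows, so rows that repeat a pose let the fingers close. It gives the time, the measured TCP pose, the force, the opening and the grip force at its end, in the units of the state.
- read_state(): the state, without advancing time (a new reading comes with each control period).
- vision.snapshot(name): name is "scene" or "top"; returns a dict with "image" (400x640x3 uint8, red, green, blue), "depth" (400x640 float32, m along the optical axis (not along the pixel's ray), 0 where there is no reading), "fov_y" (degrees; the focal length in pixels is half the picture's height over the tangent of half this angle, whatever the lens; pixels are square), "cx", "cy" (the principal point, pixels), "xyz" and "attitude" of the camera in the world. Camera axes: x right, y down, z forward; pixel columns grow to the right and rows downward; lengths in m; the calibration is good to about 2 mm. A picture is of the moment at which its call begins.
- workorder.finish_job(): hands the job in; it is judged then, once.
The state is a dict: "t": time; "joint_pos": joint angles; "dq": joint speeds; "effort": joint torques, N m; "tool_pos": TCP position; "ee_rot": TCP orientation; "wrist_force": force on the tool from outside, world axes, zero at the start; "moment": the same for the moment, N m; "width": finger opening in m; "grasp_force": force on a finger pad.
Only numpy, scipy, OpenCV 4.12 (cv2) and the standard library are available. Lean on these libraries where they do the work, as an engineer would, in place of code of your own. Each camera call takes 0.05 s, during which the arm holds its last target. There are 200 camera calls.

## Task

Put the red wing cap back on the white lubrication tank: set it on the neck, turn it gently backwards (anticlockwise) until you feel it drop into the start of the thread, then turn it forwards (clockwise) until it is fully home against the end of the thread. Do not force it, let go of it, and leave the other things on the bench where they are.

Things in the scene. Friction and masses are not known exactly. Their poses are not given: they have to be found in the camera images.
- cap: Red plastic wing cap, 95 to 160 g, upright on the bench. Origin: centre of the skirt's lower edge; z up. Skirt 60 mm across outside, 53 mm inside, 29 mm high with closed top; on it a straight wing along the cap's x axis. Three inward lugs, 4 mm round, 120 degrees apart (one at +x) at the skirt's lower edge, reach in to 21.5 mm from the axis. They run on the neck's thread.
- cap_wing (a point): Middle of the cap's wing, on its axis, 46 mm above the cap's origin. The wing is 52 mm long (along x), 16 mm thick (along y) and stands from 29 to 63 mm above the cap's origin: grip it across its thickness from above.
- tank: White plastic lubrication tank fixed on the bench, 180 x 140 x 130 mm (x, y, z). Origin: centre of its underside. A blue manifold 18 mm high runs along the top at its far (+x) edge with a brass fitting 32 mm above the tank's top. The grey neck stands on the flat top.
- neck_base (a point): On the neck's axis at the level of the tank's top: 130 mm above the bench, 20 mm from the tank's centre to its -x side. Height of the cap's origin above this point: 17 to 20 mm while its lugs ride on top of the thread (rising gently as it turns anticlockwise; 23 mm if they first land on the stops), 11 mm once they drop into the thread starts, 6 mm fully home.
- neck_top (a point): Top of the neck, on its axis, 30 mm above neck_base. Neck 40 mm across, 51 mm over the threads, tapered nose. Right-hand thread, three equal starts; its angle about the axis differs every time and no pose tells it. Cap and neck are spoilt if their contact force exceeds 60 N (all lugs added up): gentle pressing and turning, also against the stops.
- thread (a point): Same axis, 15 mm above neck_base. Thread behaviour: on top of the thread, turning the cap anticlockwise leads within 1.9 rad to the drop into the starts; just past it a hard stop blocks further backing. Turned clockwise on top, it only meets a hard stop. From the drop, 0.9 to 1.3 rad clockwise leads it down the thread to a hard end: fully home.
- flange: Turned steel ring, 68 mm across, 28 mm high. Leave alone.
- bushing: Brass bushing, 44 mm across, 40 mm high. Leave alone.
- oil_bottle: Black bottle with yellow cap, 72 mm across, 200 mm tall. Leave alone.
- spanner: Steel spanner lying flat. Leave alone.
- driver: Screwdriver lying flat. Leave alone.
- plug_box: Yellow box, 110 x 140 x 80 mm. Leave alone.
- paste_tin: Aluminium tin, 80 mm across, 55 mm high. Leave alone.
Not all that is in view belongs to the job. Of the things like the cap, leave any that is brown, pink or turquoise; of the rest the smaller one is meant.

How it is judged:
By the outcome, as a careful person would: the job done as asked, in the order asked, and still so for the second after the job is handed in, with the robot touching nothing.
It also fails if it takes over 72 s, if anything falls off the work surface, if the arm or the gripper's body presses on something with over 40 N, if the wrist force passes 120 N, or if a joint passes its speed limit or range.

## Working session

There is one attempt and no reset: what is moved stays moved. The work goes in short steps, Python scripts to look and compute and a shell command to move; the robot and the scene stay as the last step left them, time stands still between calls to the robot, and variables do not carry over. Pictures are saved under pics/ and viewed, at most 10 in all, crops included, and the job is handed in when it is done.

```bash
mkdir -p pics; cat > h.py <<'E'
import numpy as np, cv2
from rig import read_state, vision, workorder, manip
from scipy.spatial.transform import Rotation as R
def snap(n):
    s=vision.snapshot(n); s['f']=200/np.tan(np.radians(s['fov_y'])/2); a=np.array(s['attitude'],float)
    s['R']=a if a.shape==(3,3) else R.from_quat(a).as_matrix(); return s
def cloud(s):
    v,u=np.mgrid[:400,:640]; d=s['depth']
    p=np.stack([(u-s['cx'])/s['f']*d,(v-s['cy'])/s['f']*d,d],-1)
    return p@s['R'].T+np.array(s['xyz'])
def ray(s,u,v,z):
    d=s['R']@np.array([(u-s['cx'])/s['f'],(v-s['cy'])/s['f'],1]); o=np.array(s['xyz']); return o+d*(z-o[2])/d[2]
def save(n,im): cv2.imwrite('pics/'+n+'.png',cv2.cvtColor(im,cv2.COLOR_RGB2BGR))
E
python3 - <<'E'
from h import *
print(read_state(), manip.grasp_offset)
for n in('scene','top'):
    s=snap(n); print(n,s['fov_y'],s['cx'],s['cy'],s['xyz'],s['attitude']); save(n,s['image'])
    P=cloud(s); h=cv2.cvtColor(s['image'],cv2.COLOR_RGB2HSV)
    m=((h[...,1]>110)&((h[...,0]<12)|(h[...,0]>165))&(h[...,2]>50)).astype('uint8')
    k,l,st,c=cv2.connectedComponentsWithStats(m)
    for i in range(1,k):
        if st[i,4]>60:
            q=P[(l==i)&(s['depth']>0)]; print(st[i],c[i].round(1),np.percentile(q,[2,50,98],axis=0).round(3).tolist(), np.median(s['image'][l==i],axis=0))
E
```

```text
{'t': 0.0, 'joint_pos': array([-1.37412138e+00,  2.21218493e-01,  1.52763715e+00, -1.07170291e-05,
        1.39471848e+00, -1.26099450e-01]), 'dq': array([-0.00172716, -0.00215124, -0.0017122 , -0.00069798, -0.0003903 ,
       -0.00014815]), 'effort': array([-1.13646307e-03, -4.96904218e+01, -3.89391911e+01, -7.88936813e-05,
        1.12427663e-02, -5.96166956e-06]), 'tool_pos': array([ 0.19811994, -0.59211082,  0.23019021]), 'ee_rot': array([ 9.87004692e-01,  1.60688386e-01, -4.02248944e-05, -9.89929181e-04]), 'wrist_force': array([ 0.03514731, -0.06086237,  0.14380331]), 'moment': array([-0.03361373, -0.048365  ,  0.04412635]), 'grasp_force': 0.0, 'width': 0.08531809710274026} 0.0187
scene 53.02581519394276 318.2547545002354 193.95649820685065 [ 1.0932343  -0.49267553  0.90951621] [ 0.85507788  0.37892699 -0.14284539 -0.32380758]
[  0   0  37  26 341] [13.5  8.9] [[0.207, -0.44, 0.584], [0.223, -0.415, 0.602], [0.229, -0.377, 0.618]] [56. 34. 30.]
[ 164    0   63   65 1337] [196.7  35.3] [[-0.048, -0.067, 0.307], [0.094, -0.045, 0.369], [0.236, -0.017, 0.513]] [60. 37. 33.]
[ 176  
[... 1296 characters left out ...]
0.271, 0.027], [0.468, 0.301, 0.043], [0.503, 0.343, 0.088]] [183.  99. 118.]
[145 244  24  34 317] [156.4 261.1] [[0.332, 0.426, 0.014], [0.374, 0.453, 0.023], [0.417, 0.479, 0.032]] [152.  39.  34.]
[ 552  349   88   51 1709] [600.5 370.8] [[0.172, -0.566, 0.52], [0.212, -0.44, 0.629], [0.239, -0.395, 0.64]] [74. 36. 28.]
[ 292  355   90   45 3019] [338.8 380.4] [[0.191, -0.104, 0.739], [0.213, -0.055, 0.766], [0.238, 0.002, 0.774]] [75. 35. 28.]
[ 458  378  123   22 1694] [531.8 391.1] [[0.175, -0.405, 0.638], [0.186, -0.339, 0.666], [0.199, -0.236, 0.696]] [71. 33. 26.]
[273 385  12  15  94] [276.9 394. ] [[0.092, 0.033, 0.341], [0.103, 0.065, 0.353], [0.151, 0.075, 0.587]] [60. 29. 23.]
```

View pics/scene.png

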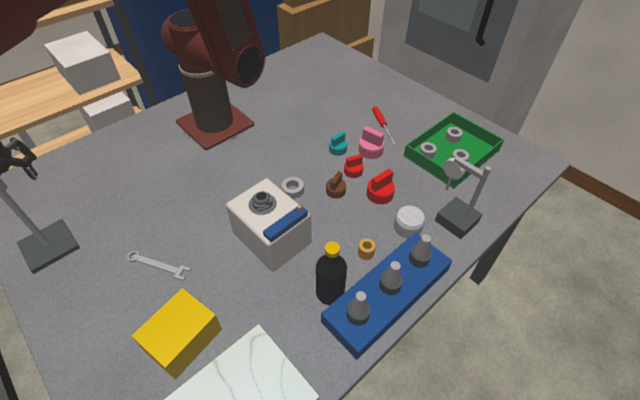

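View pics/top.png

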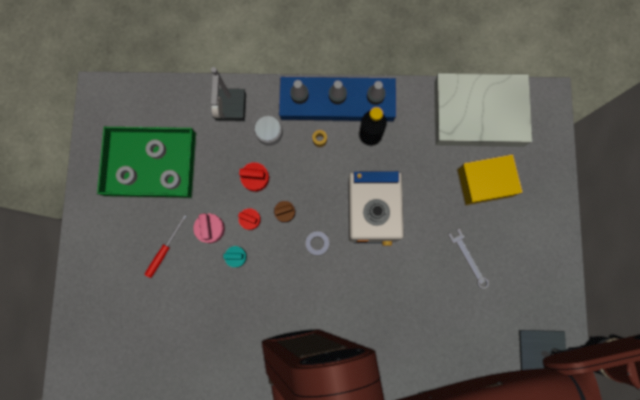

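Candidates like the cap, in the top view: large red (254,177), small red (249,218), brown (284,212), pink (208,228) and turquoise (235,256). Brown, pink and turquoise are excluded, and of the two reds the smaller one at (249,218) is meant. The tank's neck is at about (377,211), and the flange (317,243) and bushing (320,138) stay where they are. I'll confirm the cap in one crop and measure.

```bash
python3 - <<'E'
from h import *
t=snap('top'); s=snap('scene')
a=cv2.resize(t['image'][140:280,180:320],(420,420),interpolation=cv2.INTER_CUBIC)
b=cv2.resize(s['image'][90:210,310:410],(350,420),interpolation=cv2.INTER_CUBIC)
save('crop',np.hstack([a,b]))
for n,c,roi in(('top',t,(200,235,230,268)),('scene',s,(150,182,340,367))):
    P=cloud(c); h=cv2.cvtColor(c['image'],cv2.COLOR_RGB2HSV)
    m=np.zeros((400,640),bool); r=roi; m[r[0]:r[1],r[2]:r[3]]=1
    m&=(h[...,1]>110)&((h[...,0]<12)|(h[...,0]>168))
    z=P[...,2]
    w=m&(z>.056)&(z<.075); q=P[w]; 
    k=m&(z<.05)
    print(n,'n',w.sum(),'wing top med z',np.median(q[:,2]),'mean',q.mean(0).round(4))
    rect=cv2.minAreaRect((q[:,:2]*1000).astype('float32')); print('rect',rect)
    e,v=np.linalg.eigh(np.cov(q[:,:2].T)); print('dir',np.degrees(np.arctan2(v[1,1],v[0,1])), np.sqrt(e))
    # bottom silhouette: whole cap
    sk=P[m&(z>.022)&(z<.034)]; print('skirt',len(sk),sk.mean(0).round(4),cv2.minEnclosingCircle((sk[:,:2]*1000).astype('float32')))
    al=P[m]; print('hist z',np.histogram(al[:,2],bins=np.arange(0,.08,.008)))
    # top contour silhouette -> ray to z
    cs,_=cv2.findContours(m.astype('uint8'),0,1); cc=max(cs,key=cv2.contourArea)
    print('circle px',cv2.minEnclosingCircle(cc))
    # neck
    q=P[(z>.155)&(z<.166)&(np.abs(P[...,0]-.52)<.15)&(np.abs(P[...,1]+.12)<.15)]
    print('neck',len(q),q.mean(0).round(4),cv2.minEnclosingCircle((q[:,:2]*1000).astype('float32')))
    tk=P[(abs(z-.13)<.006)&(np.abs(P[...,0]-.52)<.2)&(np.abs(P[...,1]+.12)<.15)]
    print('tank',cv2.minAreaRect((tk[:,:2]*1000).astype('float32')),np.median(tk[:,2]))
print('px/m top',t['f'])
E
```

```text
top n 108 wing top med z 0.062220854613893706 mean [0.4987 0.1967 0.0624]
rect ((498.73968505859375, 196.41690063476562), (52.81480026245117, 16.100509643554688), 69.28752899169922)
dir 69.40981964034334 [0.00472631 0.01521641]
skirt 228 [0.4968 0.1956 0.0284] ((498.5823059082031, 196.91854858398438), 30.699954986572266)
hist z (array([ 13,   8,  20, 195,  36,   3,   7,  76,  32]), array([0.   , 0.008, 0.016, 0.024, 0.032, 0.04 , 0.048, 0.056, 0.064,
       0.072]))
circle px ((248.75, 218.25), 11.581335067749023)
neck 193 [ 0.5171 -0.1519  0.1596] ((547.9008178710938, -137.28489685058594), 65.62252807617188)
tank ((529.6072387695312, -154.38336181640625), (178.0614013671875, 139.312744140625), 0.8421702980995178) 0.12946646418415597
scene n 84 wing top med z 0.0625757131293263 mean [0.5045 0.1884 0.0621]
rect ((506.00921630859375, 162.1493377685547), (31.806865692138672, 114.0999526977539), 6.909961700439453)
dir 96.33758433942616 [0.00843313 0.0257161 ]
skirt 131 [0.512  0.185  0.0286] ((519.5660400390625, 168.50433349609375), 51.86290740966797)
hist z (array([ 26,  30,  39, 112,  33,  27,  30,  68,  16]), array([0.   , 0.008, 0.016, 0.024, 0.032, 0.04 , 0.048, 0.056, 0.064,
       0.072]))
circle px ((354.5, 164.5), 13.209944725036621)
neck 170 [ 0.5243 -0.1523  0.1599] ((551.8374633789062, -136.9568634033203), 63.16089630126953)
tank ((532.343017578125, -156.35293579101562), (180.92977905273438, 138.73214721679688), 1.3801647424697876) 0.13030230395081832
px/m top 495.61161731481656
```

View pics/crop.png

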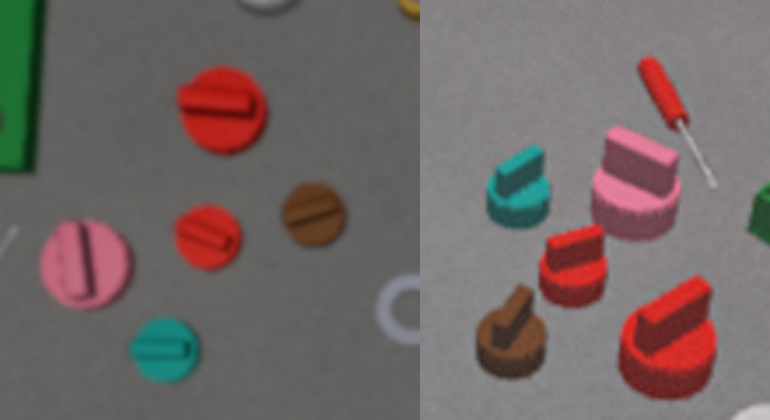

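The crop confirms it: the small red cap (top view, 249,218) is clearly smaller than the red one at (254,177). Its measured wing is 52.8 × 16.1 mm at z = 62 mm and its skirt radius is about 30 mm, which matches the description. Next I'll refine the neck position and work out the first move.

```bash
cat >> h.py <<'E'
def go(x,y,z,yaw=None):
    st=read_state(); r=R.from_quat(st['ee_rot']); Rm=r.as_matrix()
    d=Rm.T@(np.array([x,y,z])-st['tool_pos'])*100
    y0=np.arctan2(Rm[1,0],Rm[0,0])
    if yaw is None: yaw=y0
    t=R.from_matrix(np.array([[np.cos(yaw),np.sin(yaw),0],[np.sin(yaw),-np.cos(yaw),0],[0,0,-1]]).T)
    print('yaw0 %.3f'%y0,'row',(r.inv()*t).as_rotvec().round(3),d.round(2))
E
python3 - <<'E'
from h import *
from scipy.optimize import least_squares
go(.4987,.1965,.13,1.211)
for n in('top','scene'):
    c=snap(n);P=cloud(c);z=P[...,2]
    for cen in ((.511,-.155),):
        rr=np.hypot(P[...,0]-cen[0],P[...,1]-cen[1])
        for lo,hi in((.155,.166),(.136,.152)):
            q=P[(z>lo)&(z<hi)&(rr<.033)]
            print(n,lo,len(q),q.mean(0).round(4),cv2.minEnclosingCircle((q[:,:2]*1000).astype('float32')))
    # dark neck silhouette on white tank
    h=cv2.cvtColor(c['image'],cv2.COLOR_RGB2GRAY)
    e=(P[...,2]>.125)&(P[...,2]<.166)&(rr<.05)
    print(np.percentile(h[e],[5,25,50,75,95]))
E
```

```text
yaw0 0.323 row [-0.001 -0.001 -0.888] [ 53.52 -65.27  10.15]
top 0.155 178 [ 0.5104 -0.1548  0.1593] ((508.5577697753906, -155.55862426757812), 23.95484161376953)
top 0.136 107 [ 0.5079 -0.1528  0.1459] ((509.1037902832031, -155.3507537841797), 27.466474533081055)
[ 53.95  92.75 139.   177.   182.  ]
scene 0.155 156 [ 0.5148 -0.1575  0.1598] ((512.41064453125, -154.7601776123047), 21.521337509155273)
scene 0.136 142 [ 0.524  -0.1622  0.1456] ((512.36376953125, -156.70794677734375), 26.42745590209961)
[ 56.  95. 125. 207. 210.]
```

```bash
python3 -m creep '[[0,0,0,6,-7,0,6],[0,0,-0.2,12,-14,0,6],[0,0,-0.4,18,-22,0,6],[0,0,-0.6,24,-29,0,6],[0,0,-0.8,30,-36,2,6],[0,0,-0.888,36,-44,4,6],[0,0,-0.888,42,-51,6,6],[0,0,-0.888,48,-58,8,6],[0,0,-0.888,53.52,-65.27,10.15,6],[0,0,-0.888,53.52,-65.27,10.15,6],[0,0,-0.888,53.52,-65.27,10.15,6],[0,0,-0.888,53.52,-65.27,10.15,6],[0,0,-0.888,53.52,-65.27,10.15,6],[0,0,-0.888,53.52,-65.27,10.15,6],[0,0,-0.888,53.52,-65.27,10.15,6],[0,0,-0.888,53.52,-65.27,10.15,6]]' 30; python3 - <<'E'
from h import *
go(.4987,.1965,.034,1.211)
s=snap('scene'); save('above',cv2.resize(s['image'][60:240,240:460],(660,540)))
# scene-camera cap axis from wing/skirt restricted mask
P=cloud(s);h=cv2.cvtColor(s['image'],cv2.COLOR_RGB2HSV);z=P[...,2]
m=(h[...,1]>130)&((h[...,0]<8)|(h[...,0]>170))&(np.hypot(P[...,0]-.499,P[...,1]-.1965)<.045)
for lo,hi in((.056,.07),(.022,.034)):
    q=P[m&(z>lo)&(z<hi)];print(len(q),q.mean(0).round(4),cv2.minAreaRect((q[:,:2]*1000).astype('float32')))
E
```

```text
t: 2.3
tool_pos: [0.4984, 0.1957, 0.1296]
ee_rot: [0.822, 0.569, -0.0, 0.0]
wrist_force: [0.9, -0.1, -0.0]
width: 0.0599
grasp_force: 0.0
yaw0 1.211 row [-0.     0.001  0.   ] [0.09 0.   9.56]
72 [0.5028 0.1935 0.0617] ((502.6694030761719, 194.8350067138672), (51.354618072509766, 18.25358009338379), 75.6672592163086)
125 [0.5124 0.1864 0.0286] ((508.2768859863281, 185.954833984375), (56.38761901855469, 39.29342269897461), 45.07808303833008)
```

View pics/above.png

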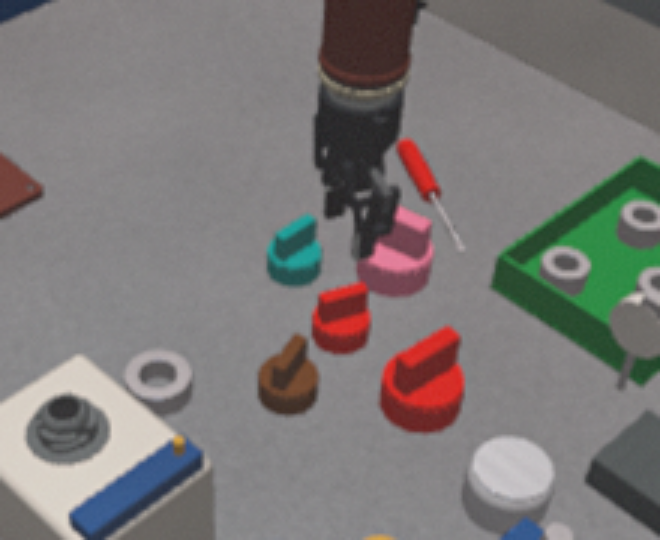

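The view shows the gripper standing upright above the small red cap at about (340,318), with nothing else in its way. Next I descend and grip.

```bash
python3 -m creep '[[0,0,0,0.1,0.05,4,6],[0,0,0,0.1,0.05,7,6],[0,0,0,0.1,0.05,9.5,6],[0,0,0,0.1,0.05,9.5,6],[0,0,0,0.1,0.05,9.5,1],[0,0,0,0.1,0.05,9.5,1],[0,0,0,0.1,0.05,9.5,1],[0,0,0,0.1,0.05,9.5,1],[0,0,0,0.1,0.05,9.5,1],[0,0,0,0.1,0.05,9.5,1],[0,0,0,0.1,0.05,9.5,1],[0,0,0,0.1,0.05,9.5,1]]' 45; python3 -c "
from h import *
print(read_state())"
```

```text
t: 3.85
tool_pos: [0.5009, 0.197, 0.0364]
ee_rot: [0.822, 0.569, 0.001, 0.001]
wrist_force: [-0.8, -1.0, 6.3]
width: 0.0153
grasp_force: 45.0
{'t': 3.85, 'joint_pos': array([ 2.28333070e-01,  2.43459724e-01,  1.89862936e+00, -3.54831102e-04,
        9.96871070e-01,  5.88392366e-01]), 'dq': array([-0.00035908,  0.00104161, -0.0005152 , -0.00181876,  0.00075211,
        0.00121468]), 'effort': array([ 5.30312005e-01, -4.02314079e+01, -2.95078504e+01,  2.55781850e-01,
       -3.61054251e-01, -2.92956753e-02]), 'tool_pos': array([0.50090325, 0.19699504, 0.03643165]), 'ee_rot': array([8.22237015e-01, 5.69143686e-01, 1.16889743e-03, 6.23240349e-04]), 'wrist_force': array([-0.84132828, -0.98022078,  6.31526252]), 'moment': array([-0.21762214,  0.12973527, -0.04836729]), 'grasp_force': 45.015138387680054, 'width': 0.015322118333709016}
```

```bash
python3 -m creep '[[0,0,0,0,0,-4,1],[0,0,0,0,0,-10,1],[0,0,0,0,0,-16,1],[0,0,0,0,0,-20,1],[0,0,0.1,-4,1.7,-20,1],[0,0,0.2,-9,3.7,-20,1],[0,0,0.3,-14,5.8,-20,1],[0,0,0.4,-19,7.8,-20,1],[0,0,0.5,-24,9.9,-20,1],[0,0,0.6,-28,11.5,-20,1],[0,0,0.668,-31,12.8,-20,1],[0,0,0.668,-32.62,13.4,-20,1],[0,0,0.668,-32.62,13.4,-20,1],[0,0,0.668,-32.62,13.4,-20,1],[0,0,0.668,-32.62,13.4,-20,1]]'; python3 - <<'E'
from h import *
print(read_state()['wrist_force'],read_state()['moment'],read_state()['joint_pos'][5])
go(.5115,-.1555,.236,.543)
for n in('scene','top'):
    s=snap(n); P=cloud(s);h=cv2.cvtColor(s['image'],cv2.COLOR_RGB2HSV);z=P[...,2]
    if n=='scene': save('hover',cv2.resize(s['image'][100:260,190:350],(600,600),interpolation=cv2.INTER_CUBIC)); S=s
    m=(h[...,1]>130)&((h[...,0]<8)|(h[...,0]>170))&(z>.17)&(np.hypot(P[...,0]-.51,P[...,1]+.155)<.06)
    l=cv2.connectedComponentsWithStats(m.astype('uint8')); print(n,l[2][1:],l[3][1:])
    for lo in np.arange(.195,.27,.006):
        q=P[m&(z>lo)&(z<lo+.006)]
        if len(q)>5: print(round(lo,3),len(q),q.mean(0).round(4),np.ptp(q,axis=0).round(3))
E
```

```text
t: 5.72
tool_pos: [0.5102, -0.1545, 0.2348]
ee_rot: [0.963, 0.269, 0.0, -0.0]
wrist_force: [-0.1, 0.5, -1.4]
width: 0.0149
grasp_force: 44.3
[-0.07461739  0.53017978 -1.37222428] [ 0.02583038 -0.03093938  0.01330287] 0.5838277582735019
yaw0 0.545 row [-0.    -0.     0.002] [ 0.06  0.16 -0.12]
scene [[199   0   7  21  68]
 [255   0   8  15  56]
 [262   0   7  14  38]
 [195   5   5  18  53]
 [208   9  51  15 308]
 [258  12   1   1   1]
 [260  17   2   1   2]
 [261  20   1   1   1]
 [207  22   2   4   4]
 [266  22   1   1   1]
 [251  25   1   2   2]
 [197  26   1   1   1]
 [208  27   3   2   4]
 [244  27   2   1   2]
 [228  29   1   1   1]
 [235  29   3   2   3]
 [239  29   4   2   4]
 [255  29   2   2   2]
 [259  28   1   2   2]
 [261  28   1   1   1]
 [206  31   2   3   3]
 [209  31   1   1   1]
 [211  31   1   1   1]
 [213  31   1   1   1]
 [215  30   2   2   2]
 [224  30   3   1   3]
 [229  31   1   1   1]
 [232  30   2   1   2]
 [247  30   2   2   2]
 [264  31   1   1   1]
 [209  33   1   1   1]
 [211  33   1   1   1]
 [220  32   2   1   2]
 [232  32   4   4   6]
 [238  33   1   1 
[... 4648 characters left out ...]
0.2219] [0.044 0.049 0.006]
0.225 174 [ 0.5204 -0.1648  0.2278] [0.053 0.058 0.005]
0.231 23 [ 0.5206 -0.1543  0.2341] [0.041 0.034 0.005]
0.237 21 [ 0.5156 -0.1569  0.2408] [0.041 0.036 0.005]
0.243 16 [ 0.5258 -0.152   0.2461] [0.039 0.031 0.006]
0.249 12 [ 0.5292 -0.1487  0.2517] [0.008 0.014 0.005]
0.255 24 [ 0.5279 -0.1485  0.2591] [0.024 0.018 0.006]
0.261 22 [ 0.5229 -0.146   0.262 ] [0.019 0.014 0.003]
top [[ 366  148   19   36  279]
 [ 369  152   68   62 2564]
 [ 370  211   18   11  122]] [[373.20071685 163.40501792]
 [401.43876755 184.8798752 ]
 [377.96721311 216.47540984]]
0.219 21 [ 0.4844 -0.1493  0.2232] [0.016 0.036 0.006]
0.225 47 [ 0.4855 -0.1516  0.2276] [0.015 0.039 0.005]
```

View pics/hover.png

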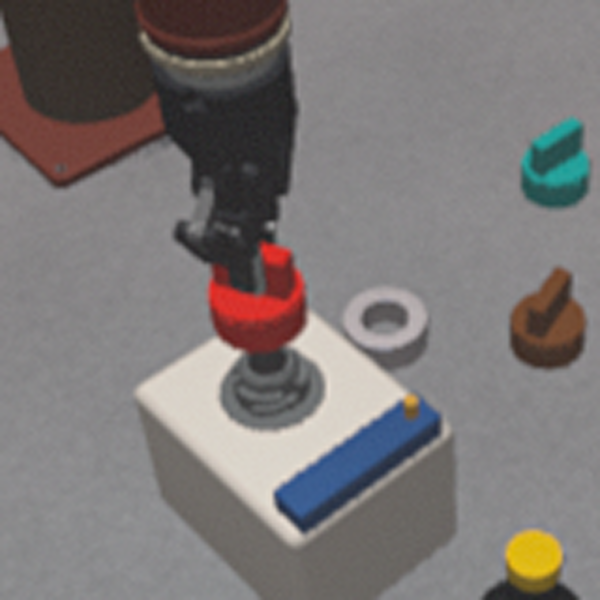

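The view shows the cap upright in the fingers, with its skirt centred near (257,310), almost over the neck's nose near (267,360). I'll measure the lateral offset in both views.

```bash
python3 - <<'E'
from h import *
from scipy.optimize import least_squares
s=snap('scene');t=snap('top');cap0=.2348-.0364
h=cv2.cvtColor(s['image'],cv2.COLOR_RGB2HSV);P=cloud(s)
red=lambda h:(h[...,1]>130)&((h[...,0]<8)|(h[...,0]>170))
m=red(h); m[:, :240]=0;m[:,280:]=0;m[:160]=0;m[205:]=0
# cap silhouettes per row
for v in range(174,192,2):
    c=np.where(m[v])[0]
    if len(c): print(v,c.min(),c.max(),(c.min()+c.max())/2,end=' | ')
q=P[m&(P[...,2]>cap0+.003)&(P[...,2]<cap0+.025)]
f=least_squares(lambda c:np.hypot(q[:,0]-c[0],q[:,1]-c[1])-.03,[.51,-.155],loss='soft_l1',f_scale=.002)
print('\ncap cyl scene',f.x,len(q),np.std(f.fun))
# neck from first image
im=cv2.imread('pics/scene.png'); g=cv2.cvtColor(im,cv2.COLOR_BGR2GRAY)
print('neck rows'); 
for v in range(190,214,2):
    r=g[v,235:292].astype(int); d=np.where(r<150)[0]; print(v,235+d.min() if len(d) else None,235+d.max() if len(d) else None,end=' | ')
# predicted axis columns
def proj(c,p):
    k=c['R'].T@(np.array(p)-c['xyz']); return (c['cx']+c['f']*k[0]/k[2]).round(2),(c['cy']+c['f']*k[1]/k[2]).round(2)
print('\nproj scene neck axis',[proj(s,(.5115,-.1555,z)) for z in(.13,.145,.16)],'cap', [proj(s,(.5102,-.1545,cap0+z)) for z in (0,.029)])
# thread ring in top: neck dark pixels in the old top picture
g=cv2.cvtColor(cv2.imread('pics/top.png'),cv2.COLOR_BGR2GRAY)
n=np.zeros_like(g);n[192:232,355:400]=(g[192:232,355:400]<150); 
k,l,st,c=cv2.connectedComponentsWithStats(n);i=1+st[1:,4].argmax();print('top neck',st[i],c[i])
print('proj top neck',[proj(t,(.5115,-.1555,z)) for z in(.13,.145,.16)])
h=cv2.cvtColor(t['image'],cv2.COLOR_RGB2HSV);m=red(h)&(cloud(t)[...,2]<.235)&(cloud(t)[...,2]>.19); m[:,:350]=0;m[:,400:]=0;m[:205]=0;m[230:]=0
u=[(x,np.where(m[:,x])[0].max()+.5) for x in range(350,400) if m[:,x].any()]; print(u)
w=np.array([ray(t,a,b,cap0+.029) for a,b in u])
f=least_squares(lambda c:np.hypot(w[:,0]-c[0],w[:,1]-c[1])-.03,[.51,-.155],loss='soft_l1',f_scale=.001);print('cap top',f.x,np.std(f.fun))
save('both',cv2.resize(np.hstack([t['image'][170:250,340:420],cv2.imread('pics/top.png')[170:250,340:420,::-1]]),(800,400),interpolation=cv2.INTER_CUBIC))
E
```

```text
174 247 270 258.5 | 176 246 270 258.0 | 178 246 270 258.0 | 180 246 270 258.0 | 182 246 270 258.0 | 184 247 270 258.5 | 186 247 269 258.0 | 188 248 268 258.0 | 190 250 266 258.0 | 
cap cyl scene [ 0.50873219 -0.15449795] 151 0.0009507991674713176
neck rows
190 235 284 | 192 235 288 | 194 235 291 | 196 235 291 | 198 251 274 | 200 250 275 | 202 249 276 | 204 249 275 | 206 249 275 | 208 249 274 | 210 251 272 | 212 253 291 | 
proj scene neck axis [(np.float64(262.36), np.float64(203.1)), (np.float64(261.74), np.float64(199.25)), (np.float64(261.11), np.float64(195.32))] cap [(np.float64(259.44), np.float64(184.34)), (np.float64(258.11), np.float64(175.99))]
top neck [363 199  27  27 591] [376.07445008 211.84433164]
proj top neck [(np.float64(375.99), np.float64(211.95)), (np.float64(376.5), np.float64(211.21)), (np.float64(377.02), np.float64(210.46))]
[(370, np.float64(217.5)), (371, np.float64(218.5)), (372, np.float64(219.5)), (373, np.float64(219.5)), (374, np.float64(220.5)), (375, np.float64(220.5)), (376, np.float64(220.5)), (377, np.float64(221.5)), (378, np.float64(221.5)), (379, np.float64(221.5)), (380, np.float64(221.5)), (381, np.float64(220.5)), (382, np.float64(220.5)), (383, np.float64(220.5)), (384, np.float64(219.5)), (385, np.float64(219.5)), (386, np.float64(218.5)), (387, np.float64(217.5))]
cap top [ 0.50657105 -0.15264353] 0.000687565346927143
```

View pics/both.png

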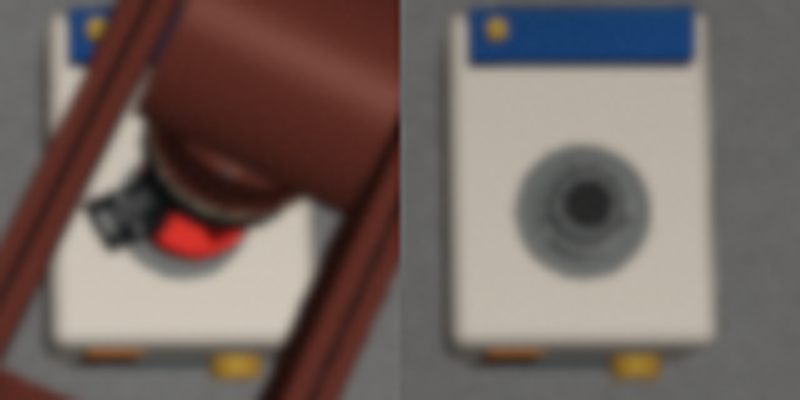

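The top view shows the cap's visible rim at (370–387, up to row 221) and the neck collar centred at (376,212). Compared with the neck, the cap needs to shift about 4 mm in +x and 2 mm in −y. I'll apply that and lower slowly while watching the force.

```bash
python3 -m creep '[[0,0,0,0.23,0.35,1,1],[0,0,0,0.23,0.35,2,1],[0,0,0,0.23,0.35,3,1],[0,0,0,0.23,0.35,3.6,1],[0,0,0,0.23,0.35,3.8,1],[0,0,0,0.23,0.35,4,1],[0,0,0,0.23,0.35,4,1],[0,0,0,0.23,0.35,4,1]]'; python3 - <<'E'
from h import *
st=read_state();print(st['wrist_force'],st['moment'],st['tool_pos'])
s=snap('scene');h=cv2.cvtColor(s['image'],cv2.COLOR_RGB2HSV)
m=(h[...,1]>130)&((h[...,0]<8)|(h[...,0]>170));m[:, :235]=0;m[:,290:]=0;m[:160]=0;m[215:]=0
def proj(c,p):
    k=c['R'].T@(np.array(p)-c['xyz']); return (c['cx']+c['f']*k[0]/k[2]).round(2),(c['cy']+c['f']*k[1]/k[2]).round(2)
for v in range(178,206,3):
    c=np.where(m[v])[0]
    if len(c): print(v,(c.min()+c.max())/2,end=' | ')
print([proj(s,(.5115,-.1555,z)) for z in (.16,.175,.188)])
t=snap('top');h=cv2.cvtColor(t['image'],cv2.COLOR_RGB2HSV);P=cloud(t)
m=(h[...,1]>130)&((h[...,0]<8)|(h[...,0]>170))&(P[...,2]<.2);m[:,:350]=0;m[:,400:]=0;m[:200]=0;m[232:]=0
print([(x,int(np.where(m[:,x])[0].max())) for x in range(350,400) if m[:,x].any()]); print(proj(t,(.5115,-.1555,.188)),proj(t,(.4815,-.1555,.188)))
E
```

```text
t: 6.92
tool_pos: [0.514, -0.1576, 0.1952]
ee_rot: [0.963, 0.268, 0.0, 0.0]
wrist_force: [0.1, -0.1, -1.7]
width: 0.0157
grasp_force: 44.3
[ 0.05918036 -0.14675937 -1.65348944] [-0.02584575  0.00015834  0.01945283] [ 0.51403895 -0.15758172  0.19515536]
178 262.5 | 181 264.5 | 184 259.0 | 187 260.0 | 190 259.5 | 193 259.5 | 196 260.0 | 199 260.5 | 202 260.0 | 205 260.0 | [(np.float64(261.11), np.float64(195.32)), (np.float64(260.47), np.float64(191.3)), (np.float64(259.9), np.float64(187.73))]
[(371, 218), (372, 219), (373, 220), (374, 220), (375, 220), (376, 221), (377, 221), (378, 221), (379, 221), (380, 221), (381, 221), (382, 220), (383, 220), (384, 219), (385, 219), (386, 218), (387, 217)]
(np.float64(378.02), np.float64(209.01)) (np.float64(378.0), np.float64(220.92))
```

Both views now agree to about 1 mm and there is no contact force. I keep lowering.

```bash
python3 -m creep '[[0,0,0,0,0,0.1,1],[0,0,0,0,0,0.2,1],[0,0,0,0,0,0.3,1],[0,0,0,0,0,0.4,1],[0,0,0,0,0,0.4,1]]'; python3 -m creep '[[0,0,0,0,0,0.1,1],[0,0,0,0,0,0.2,1],[0,0,0,0,0,0.2,1]]'; python3 -c "
from h import *
st=read_state();print(st['wrist_force'],st['moment'],st['tool_pos'])"
```

```text
t: 7.65
tool_pos: [0.5138, -0.1574, 0.1907]
ee_rot: [0.963, 0.268, -0.0, -0.0]
wrist_force: [0.3, -0.5, -2.4]
width: 0.0152
grasp_force: 44.3
t: 8.02
tool_pos: [0.5138, -0.1575, 0.1887]
ee_rot: [0.963, 0.268, -0.0, -0.0]
wrist_force: [-0.6, 0.3, -0.7]
width: 0.0154
grasp_force: 44.2
[-0.55536825  0.31026179 -0.68327015] [-0.02239406  0.00822271 -0.0132858 ] [ 0.51378176 -0.15745861  0.18865804]
```

```bash
python3 -m creep '[[0,0,0,0,0,0.1,1],[0,0,0,0,0,0.2,1],[0,0,0,0,0,0.2,1]]'; python3 -m creep '[[0,0,0,0,0,0.1,1],[0,0,0,0,0,0.2,1],[0,0,0,0,0,0.2,1]]';  python3 -c "
from h import *
st=read_state();print(st['wrist_force'],st['moment'],st['tool_pos'])"
```

```text
t: 8.4
tool_pos: [0.5138, -0.1574, 0.1867]
ee_rot: [0.963, 0.268, -0.0, -0.0]
wrist_force: [0.1, -0.1, -1.1]
width: 0.0151
grasp_force: 44.2
t: 8.78
tool_pos: [0.514, -0.1575, 0.1853]
ee_rot: [0.963, 0.268, 0.0, 0.0]
wrist_force: [-1.2, 0.5, 3.1]
width: 0.015
grasp_force: 44.9
[-1.15100143  0.47507515  3.10813006] [0.12226125 0.28016325 0.05127624] [ 0.51402186 -0.15754687  0.18534475]
```

Contact at a cap-origin height of about 19 mm, so the lugs are riding on top of the thread. Now I turn anticlockwise gently, pressing lightly.

```bash
python3 -m creep '[[0,0,-0.05,0,-0.01,0.04,1],[0,0,-0.1,0,-0.02,0.04,1],[0,0,-0.15,0,-0.03,0.04,1],[0,0,-0.2,0,-0.04,0.04,1],[0,0,-0.2,0,-0.04,0.04,1]]'; python3 -c "
from h import *
st=read_state();print(st['wrist_force'],st['moment'],st['tool_pos'],st['joint_pos'][5])"
```

```text
t: 9.4
tool_pos: [0.5144, -0.1568, 0.1854]
ee_rot: [0.932, 0.363, 0.001, 0.0]
wrist_force: [0.5, 3.6, 5.2]
width: 0.0151
grasp_force: 45.2
[0.51956778 3.58150557 5.1538458 ] [ 0.70156451 -0.05374519  0.01973969] [ 0.51444562 -0.15682876  0.18535245] 0.3846126373632542
```

```bash
python3 -m creep '[[0,0,-0.05,0.02,-0.03,0.01,1],[0,0,-0.1,0.03,-0.06,0.01,1],[0,0,-0.15,0.03,-0.07,0.01,1],[0,0,-0.2,0.03,-0.08,0.01,1],[0,0,-0.25,0.025,-0.09,0.01,1],[0,0,-0.3,0.025,-0.1,0.01,1],[0,0,-0.3,0.025,-0.1,0.01,1]]'; python3 -c "
from h import *
st=read_state();print(st['wrist_force'],st['moment'],st['tool_pos'],st['joint_pos'][5])"
```

```text
t: 10.28
tool_pos: [0.5127, -0.1563, 0.1836]
ee_rot: [0.867, 0.498, -0.0, -0.0]
wrist_force: [0.4, -0.0, -2.2]
width: 0.0153
grasp_force: 44.3
[ 0.427346   -0.04534834 -2.15854556] [ 0.08919751 -0.01283573  0.01531661] [ 0.51272008 -0.15631652  0.18359218] 0.08667847876035707
```

The height fell by 1.8 mm and the force went to zero, so the lugs may have dropped. I'll lower gently to check.

```bash
python3 -m creep '[[0,0,0,0,0,0.1,1],[0,0,0,0,0,0.2,1],[0,0,0,0,0,0.2,1]]'; python3 -m creep '[[0,0,0,0,0,0.05,1],[0,0,0,0,0,0.1,1],[0,0,0,0,0,0.1,1]]';python3 -c "
from h import *
st=read_state();print(st['wrist_force'],st['moment'],st['tool_pos'],st['joint_pos'][5])"
```

```text
t: 10.65
tool_pos: [0.513, -0.1562, 0.1821]
ee_rot: [0.867, 0.498, -0.0, -0.0]
wrist_force: [0.8, 0.6, -0.7]
width: 0.0152
grasp_force: 44.3
t: 11.02
tool_pos: [0.5131, -0.1562, 0.1813]
ee_rot: [0.867, 0.498, -0.0, -0.0]
wrist_force: [-0.9, 0.0, -1.0]
width: 0.0152
grasp_force: 44.3
[-0.87304067  0.01140244 -0.99698566] [-0.01960629 -0.00823839 -0.00053764] [ 0.51314866 -0.15622679  0.18126817] 0.08541014791465833
```

```bash
python3 -m creep '[[0,0,0,0,0,0.1,1],[0,0,0,0,0,0.2,1],[0,0,0,0,0,0.2,1]]'; python3 -m creep '[[0,0,0,0,0,0.1,1],[0,0,0,0,0,0.2,1],[0,0,0,0,0,0.2,1]]';python3 -c "
from h import *
st=read_state();print(st['wrist_force'],st['moment'],st['tool_pos'],st['joint_pos'][5])"
```

```text
t: 11.4
tool_pos: [0.5131, -0.1562, 0.1792]
ee_rot: [0.867, 0.498, -0.0, -0.0]
wrist_force: [0.9, -0.2, -1.8]
width: 0.0152
grasp_force: 44.3
t: 11.78
tool_pos: [0.5132, -0.1563, 0.1774]
ee_rot: [0.867, 0.498, 0.0, 0.0]
wrist_force: [-0.2, 1.1, -0.3]
width: 0.0149
grasp_force: 44.4
[-0.17152268  1.05755657 -0.29017811] [ 0.08443496  0.03066503 -0.02779904] [ 0.51320779 -0.1562615   0.17736357] 0.08538830249911884
```

At 11 mm, so the lugs are in the thread starts. Now I turn clockwise, following the thread down.

```bash
python3 -m creep '[[0,0,0.05,0,0.01,0.04,1],[0,0,0.1,0,0.02,0.06,1],[0,0,0.15,0,0.03,0.09,1],[0,0,0.2,0,0.04,0.11,1],[0,0,0.25,-0.01,0.05,0.13,1],[0,0,0.3,-0.01,0.06,0.15,1],[0,0,0.3,-0.01,0.06,0.15,1]]'; python3 -c "
from h import *
st=read_state();print(st['wrist_force'],st['moment'],st['tool_pos'],st['joint_pos'][5])"
```

```text
t: 12.65
tool_pos: [0.5138, -0.1569, 0.1765]
ee_rot: [0.932, 0.363, 0.0, 0.0]
wrist_force: [-1.6, -0.1, 3.2]
width: 0.015
grasp_force: 44.9
[-1.58665593 -0.13354597  3.18414352] [-0.03168277  0.34373962 -0.10052509] [ 0.51384634 -0.15687358  0.17646808] 0.38473352946464073
```

```bash
python3 -m creep '[[0,0,0.05,-0.01,0,0.01,1],[0,0,0.1,-0.015,0.01,0.03,1],[0,0,0.15,-0.015,0.02,0.05,1],[0,0,0.2,-0.02,0.03,0.07,1],[0,0,0.25,-0.02,0.04,0.09,1],[0,0,0.3,-0.02,0.045,0.11,1],[0,0,0.35,-0.025,0.055,0.13,1],[0,0,0.4,-0.03,0.065,0.15,1],[0,0,0.4,-0.03,0.065,0.15,1]]'; python3 -c "
from h import *
st=read_state();print(st['wrist_force'],st['moment'],st['tool_pos'],st['joint_pos'][5])"
```

```text
t: 13.78
tool_pos: [0.514, -0.1574, 0.1746]
ee_rot: [0.985, 0.171, 0.0, 0.0]
wrist_force: [-0.2, 0.2, 2.4]
width: 0.0152
grasp_force: 44.7
[-0.20456492  0.19427563  2.37573304] [0.0083689  0.22889105 0.05392302] [ 0.51397745 -0.15735309  0.1745505 ] 0.7828532640512343
```

```bash
python3 -m creep '[[0,0,0.05,0,0.01,0.02,1],[0,0,0.1,0,0.02,0.04,1],[0,0,0.15,0,0.03,0.06,1],[0,0,0.2,0,0.04,0.08,1],[0,0,0.2,0,0.04,0.08,1]]'; python3 -c "
from h import *
st=read_state();print(st['wrist_force'],st['moment'],st['tool_pos'],st['joint_pos'][5])"
python3 -m creep '[[0,0,0.04,0,0.01,0.02,1],[0,0,0.08,0,0.015,0.03,1],[0,0,0.12,0,0.02,0.05,1],[0,0,0.12,0,0.02,0.05,1]]'; python3 -c "
from h import *
st=read_state();print(st['wrist_force'],st['moment'],st['tool_pos'],st['joint_pos'][5])"
```

```text
t: 14.4
tool_pos: [0.5141, -0.1576, 0.1736]
ee_rot: [0.997, 0.072, 0.0, -0.0]
wrist_force: [-0.5, -0.3, 2.3]
width: 0.0149
grasp_force: 44.7
[-0.51217248 -0.30533809  2.34103304] [ 0.04448148  0.18757264 -0.00068763] [ 0.51407147 -0.15764524  0.17359391] 0.981827781452908
t: 14.9
tool_pos: [0.514, -0.1579, 0.173]
ee_rot: [1.0, 0.012, -0.0, 0.0]
wrist_force: [-1.1, -0.2, 1.1]
width: 0.0152
grasp_force: 44.7
[-1.08884899 -0.15802308  1.11928306] [-0.04537742  0.27863203 -0.026121  ] [ 0.51397434 -0.15790048  0.17302166] 1.1013156669556654
```

```bash
for i in 1 2; do python3 -m creep '[[0,0,0.03,0,0.005,0.02,1],[0,0,0.06,0,0.01,0.03,1],[0,0,0.06,0,0.01,0.03,1]]' >/dev/null; python3 -c "
from h import *
st=read_state();print(st['wrist_force'],st['moment'],st['tool_pos'],st['joint_pos'][5])"; done
```

```text
[-0.12808289 -0.20530257  1.02553774] [-0.01534986  0.21758121  0.01563141] [ 0.51406997 -0.15794633  0.17268644] 1.1632585154956252
[-2.62717299  1.80764949  4.28653682] [0.39038395 0.59119328 0.00423598] [ 0.51366594 -0.15770024  0.172325  ] 1.2234190619380036
```

```bash
for i in 1; do python3 -m creep '[[0,0,0.025,-0.02,0,0,1],[0,0,0.05,-0.02,0,0,1],[0,0,0.05,-0.02,0,0,1],[0,0,0.05,-0.02,0,0,1]]' >/dev/null; python3 -c "
from h import *
st=read_state();print(st['wrist_force'],st['moment'],st['tool_pos'],st['joint_pos'][5])"; done
```

```text
[-4.22325652  2.92902736  4.42058504] [0.77181495 0.74024921 0.64076445] [ 0.51352542 -0.15757906  0.17230703] 1.2730803469637686
```

Turning torque rose to 0.64 N m with the cap at 5.9 mm, so it has reached the hard end. I relax the twist, open and withdraw straight up.

```bash
python3 -m creep '[[0,0,-0.02,-0.02,0,-0.03,1],[0,0,-0.02,-0.02,0,-0.03,1]]'; python3 -c "
from h import *
st=read_state();print(st['wrist_force'],st['moment'],st['tool_pos'])"
python3 -m creep '[[0,0,0,0,0,0,2],[0,0,0,0,0,0,4],[0,0,0,0,0,0,6],[0,0,0,0,0,0,6],[0,0,0,0,0,0,6],[0,0,0,0,0,0,6]]'; python3 -c "
from h import *
st=read_state();print(st['wrist_force'],st['moment'],st['tool_pos'])"
```

```text
t: 16.4
tool_pos: [0.5135, -0.1576, 0.1724]
ee_rot: [0.998, -0.064, -0.0, -0.0]
wrist_force: [-2.4, 3.4, 1.7]
width: 0.0153
grasp_force: 44.8
[-2.43128119  3.40847964  1.66238009] [0.81212785 0.53185535 0.29329263] [ 0.5134517  -0.15761821  0.17237048]
t: 17.15
tool_pos: [0.5136, -0.1581, 0.1727]
ee_rot: [0.998, -0.064, 0.0, 0.0]
wrist_force: [0.1, 0.2, -0.5]
width: 0.06
grasp_force: 0.0
[ 0.09452661  0.20194993 -0.52657848] [-0.04506349  0.01997002  0.04148769] [ 0.51362506 -0.1580608   0.1727206 ]
```

```bash
python3 -m creep '[[0,0,0,0,0,-2,6],[0,0,0,0,0,-5,6],[0,0,0,0,0,-9,6],[0,0,0,0,0,-13,6],[0,0,0,0,5,-13,6],[0,0,0,0,10,-13,6],[0,0,0,0,15,-13,6],[0,0,0,-2,20,-13,6],[0,0,0,-4,25,-13,6],[0,0,0,-5,28,-13,6],[0,0,0,-5,28,-13,6],[0,0,0,-5,28,-13,6]]'; python3 - <<'E'
from h import *
s=snap('scene');t=snap('top')
a=cv2.resize(s['image'][110:270,170:390],(550,400));b=cv2.resize(t['image'][160:240,340:420],(240,240))
c=np.zeros((400,790,3),'uint8');c[:,:550]=a;c[:240,550:]=b;save('end',c)
for n,c in(('s',s),('t',t)):
    P=cloud(c);z=P[...,2];h=cv2.cvtColor(c['image'],cv2.COLOR_RGB2HSV)
    m=(h[...,1]>130)&((h[...,0]<8)|(h[...,0]>170))&(np.hypot(P[...,0]-.512,P[...,1]+.156)<.04)
    q=P[m]; w=q[q[:,2]>.19]; k=q[(q[:,2]>.155)&(q[:,2]<.175)]
    print(n,len(w),np.median(w[:,2]) if len(w) else None,len(k),np.median(k[:,2]))
E
```

```text
t: 18.65
tool_pos: [0.4287, -0.4289, 0.3025]
ee_rot: [0.998, -0.064, 0.0, -0.0]
wrist_force: [0.1, 0.2, -0.1]
width: 0.06
grasp_force: 0.0
s 116 0.19869344868209438 264 0.16474334301726906
t 133 0.19816744496389016 287 0.1645175765552298
```

View pics/end.png

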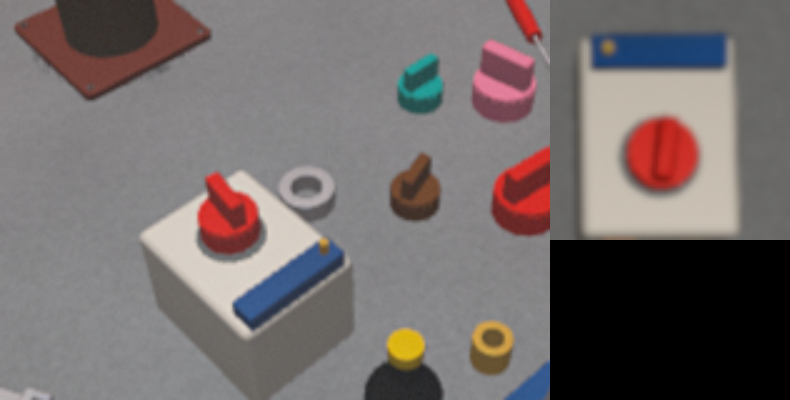

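The view shows the cap level on the neck at (228,215), with its wing top at z = 0.198–0.199 m. That puts the cap's origin about 6 mm above the neck base, so it is fully home, and the neighbouring things in view are where they were.

```bash
python3 -c "
from rig import workorder
print(workorder.finish_job())"
```

```text
the job is handed in; nothing more can be done
None
```

The small red wing cap is back on the tank: it dropped into the thread start when turned backwards, went clockwise to the hard end (about 6 mm, fully home), was let go, and the job was handed in at about 19 s with nothing else touched.

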